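# Seat a blower rotor in its V-notch test stand

### The arm

A 6-joint arm with a two-finger parallel gripper is mounted at the origin on the work surface. World frame = base frame: x ahead of the robot, y to its left, z up, the work surface at z = 0. Lengths are in mm, angles in rad, forces in N, time in s.
With the tool pointing down it reaches from about 300 to 775 mm from the base axis. Payload 14.6 kg.
Tool frame: the origin (TCP) lies on the centre line of the jaws, within the pads' length; the fingertips stand 8 mm ahead of it and the grasp point (between the pads) lies 11 mm behind it; z points along the fingers, y is the direction in which the jaws open and shut (so a half turn about z gives the same grasp; the last joint's range is limited). The gripper opens to 94 mm and grips with 3 to 60 N. Pads are 16 mm wide; open, the fingers measure 119 mm over their backs; the gripper's body (75 mm by 177 mm) begins 78 mm behind the grasp point.
Start: joints at [1.276, 0.3, 1.521, -0, 1.321, -0.067], TCP at [124.207, 535.782, 213.446] pointing down, gripper open.
Joint ranges: [-3.03, 3.03], [-0.79, 2.21], [0.23, 2.52], [-1.04, 4.18], [0, 3.07], [-2.55, 2.55]. Speed limits (rad/s): [2.22, 2.22, 2.57, 3.14, 3.14, 3.14].

### API

Orientations are given as [roll, pitch, yaw] about the fixed x, y, z axes, in that order (R = Rz(yaw) Ry(pitch) Rx(roll)).
In Python, from cell import read_state, cams, manip gives the robot as it stands.
- The arm moves only by the shell command python3 -m handwheel 'ROWS' [OPENING] [FORCE]. ROWS is JSON, a list of rows, each a list of 4 numbers: the shift along the tool's x, y, z in m, then the turn about the tool's z in degrees. In form: [[dx, dy, dz, turn], ...]. A call has 1 to 5 rows; each row is the pose to reach, as a shift and turn from the pose measured when the call began, along the tool's axes at that moment; what a row does not reach only later rows make up. A row lasts 1/8 s, in which the tool goes at most 62.5 mm and 10.7 degrees, less where a joint would pass 70% of its speed; a pose out of reach is approached as far as the arm can. A call with a gripper value outside its range is refused whole. OPENING is the closure, from 0 (fully open) to 1 (shut), set as the call begins (- or left out, the last holds). The fingers move at their own pace and stop on an object; FORCE is the grip in N (left out, the last holds). Time passes only in rows, so rows that repeat a pose let the fingers close. It gives the time, the measured TCP pose, the force and the opening at its end, in the units of the state.
- read_state(): the state, without advancing time (a new reading comes with each control period).
- cams.camera(name): name is "side" or "top"; returns the picture (480x640x3 uint8, red, green, blue); there is no depth.
- cams.get_calibration(name): a dict with "vertical_fov" (degrees; the focal length in pixels is half the picture's height over the tangent of half this angle, whatever the lens; pixels are square), "cx", "cy" (the principal point, pixels), "R" (3x3) and "t" (3): a world point X has camera coordinates R X + t. Camera axes: x right, y down, z forward; pixel columns grow to the right and rows downward; lengths in mm; the calibration is good to about 2 mm. A picture is of the moment at which its call begins. get_calibration takes no time and is no camera call.
- manip.sign_off(): hands the job in, once; it reports no verdict.
The state is a dict: "clock": time; "joints": joint angles; "qd": joint speeds; "effort": joint torques, N m; "eef_pos": TCP position; "eef_rot": TCP orientation; "wrist_force": force on the tool from outside, world axes, zero at the start; "moment": the same for the moment, N m; "finger_gap": finger opening in mm.
Only numpy, scipy, OpenCV 4.12 (cv2) and the standard library are available. Lean on these libraries where they do the work, as an engineer would, in place of code of your own. Each camera call takes 0.05 s, during which the arm holds its last target. There are 200 camera calls.

### The job

Take the blower rotor off the sloping rack and lay its shaft in the two V-notches of the test stand, slotted disc at the sensor plate's end with the disc standing midway between the V-plate and the sensor plate; lower it in level while holding it, do not drop it. Once it rests level in both notches and you have let go, swing the stand's keeper arm fully down over the shaft. Leave the breadboard, mouse and screwdriver where they are.

Things in the scene. Friction and masses are not known exactly. Their poses are not given: they have to be found in the camera images.
- rotor: Fan rotor, 0.24-0.39 kg: black bladed drum 46 mm diameter, 110 long, on a steel shaft 12 mm diameter, 200 long. Origin on the axis, mid drum and shaft (balance point); x runs along the shaft to the slotted-disc end (disc 40 mm diameter, 4 thick). Starts in the rack, x away from the robot and 35 degrees up; grip the drum across its diameter.
- rotor_disc (a point): Point on the rotor's shaft axis at the middle of the slotted disc, 92 mm from the rotor's origin along +x.
- rotor_tail (a point): Plain end of the rotor's shaft, on its axis, 100 mm from the rotor's origin along -x.
- rack: Fixed grey rack, footprint 240 x 80 mm, origin mid underside; x points up its 35 degree slope. Open V-plates 14 mm thick hold the shaft 75 mm either side of the rotor's middle, which lies 118 mm above the origin; stop plate at the low end; plank 45 mm under the shaft axis (square to it). The rotor lifts out square to the slope.
- stand: Fixed stand, base 235 x 90 x 10 mm, origin mid underside between two V-plates (14 mm thick, at x = -75 and +75; 90 degree notches open upward, 36 mm wide, along x). Sensor plate at +x end, face at x = 102, top 76 high; seated disc midway at x = 92. Keeper arm at the -x V-plate, on a post on the +y side. Its x points within 45 degrees of the rotor's x.
- stand_seat (a point): Where the rotor's origin is when it is seated: on the notch centre line, 85 mm above the bench, midway between the V-plates; axes as the stand's (x along the shaft).
- keeper_hinge (a point): Keeper's hinge axis, stand x = -75, y = +38, 103 mm above the bench; axes as the stand's. Closed, the arm runs level from here to the stand's -y, 92 mm long, 14 wide, 10 thick (centred on hinge height), passing 2 mm over the shaft; black tip grip 18 x 14 x 12 mm centred 85 mm from the hinge.
- keeper (a joint): Keeper arm angle: 0 = fully down (stop), pi/2 = upright, more = leaning back to the stand's +y. Starts open at 1.5 to 2.0, tip about 200 mm above the bench: do not knock it in passing. Friction hinge, stays where left; turned by about 1 N at the tip.
- breadboard: White breadboard with modules, 55 x 165 x 16 mm; bystander.
- mouse: Black computer mouse, 105 x 60 x 34 mm; bystander.
- screwdriver: Screwdriver, 180 mm long; bystander.
There are look-alikes about, which are no part of the job. Leave any pink, red or yellow look-alike of the rotor alone.

How it is judged:
By the outcome, as a careful person would: the job done as asked, in the order asked, and still so for the second after the job is handed in, with the robot touching nothing.
It also fails if it takes over 64 s, if anything falls off the work surface, if the arm or the gripper's body presses on something with over 40 N, if the wrist force passes 120 N, or if a joint passes its speed limit or range.

## Working session

There is one attempt and no reset: what is moved stays moved. The work goes in short steps, Python scripts to look and compute and a shell command to move; the robot and the scene stay as the last step left them, time stands still between calls to the robot, and variables do not carry over. Pictures are saved under pics/ and viewed, about 8 in all and at most 12, crops included, and the job is handed in when it is done.

```bash
mkdir -p pics; ls; python3 - <<'E'
from cell import read_state,cams
import cv2
print(read_state())
for n in ("side","top"):
    print(n,cams.get_calibration(n)); cv2.imwrite(f"pics/{n}0.png",cams.camera(n)[:,:,::-1])
E
```

```text
pics
{'clock': 0.0, 'joints': array([ 1.27639438e+00,  3.00469440e-01,  1.52156826e+00,  3.66816481e-06,
        1.32068031e+00, -6.66221934e-02]), 'qd': array([0.00081711, 0.00167585, 0.00025056, 0.00042414, 0.00039011,
       0.00100559]), 'effort': array([ 1.42331362e-03, -5.31799257e+01, -3.52740383e+01,  7.08612869e-02,
        2.44483963e-02, -1.35642822e-04]), 'eef_pos': array([124.14140829, 535.55694415, 212.89265563]), 'eef_rot': array([-3.14047003e+00, -7.84633524e-05,  2.91381194e+00]), 'wrist_force': array([0.39372384, 0.06658703, 0.32345308]), 'moment': array([ 0.08027507, -0.01263273, -0.02571153]), 'finger_gap': 94.06841372200296}
side {'vertical_fov': 53.832760315771544, 'cx': 316.02205649262885, 'cy': 238.579991422238, 'R': array([[ 0.70947442, -0.70472691, -0.00245696],
       [-0.475377  , -0.47599989, -0.73989244],
       [ 0.5202526 ,  0.52610274, -0.67272071]]), 't': array([-312.13665149,  400.34702514,  739.76689034])}
top {'vertical_fov': 54.1456120980474, 'cx': 319.23883952318647, 'cy': 231.829619520692, 'R': array([[ 0.02234323, -0.99960237,  0.01720122],
       [-0.99083667, -0.02443317, -0.13283718],
       [ 0.13320464, -0.01407559, -0.9909886 ]]), 't': array([  80.84252219,  557.64162243, 1215.77303289])}
```

View pics/side0.png

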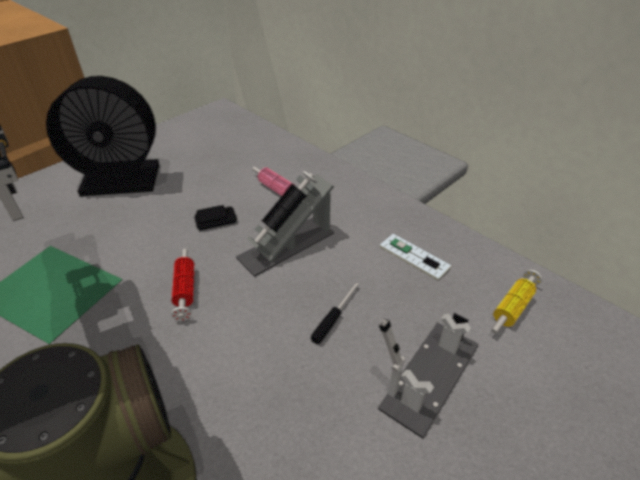

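View pics/top0.png

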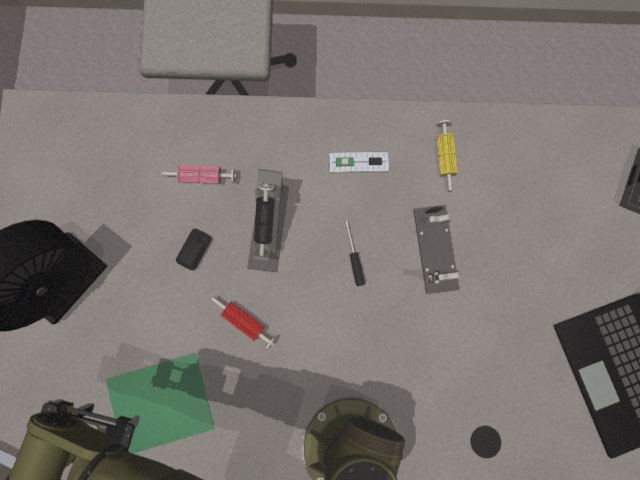

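The side view shows the black rotor in the grey rack at about (283,209) and the stand at about (430,375). Look-alikes are pink at (274,182), red at (183,282) and yellow at (517,300). Only the black one lies in the rack, so it fits the description. I'll confirm it in enlarged crops.

```bash
python3 - <<'E'
import cv2,numpy as np
s=cv2.imread("pics/side0.png");t=cv2.imread("pics/top0.png")
def crop(im,x,y,w=100,h=130):
    c=cv2.resize(im[y:y+h,x:x+w],None,fx=4,fy=4,interpolation=cv2.INTER_CUBIC)
    for k in range(0,w,20): cv2.putText(c,str(x+k),(k*4,10),0,.35,(0,0,255)); cv2.line(c,(k*4,12),(k*4,18),(0,0,255))
    for k in range(10,h,20): cv2.putText(c,str(y+k),(0,k*4+4),0,.35,(0,0,255)); cv2.line(c,(26,k*4),(32,k*4),(0,0,255))
    return c
cv2.imwrite("pics/rack.png",np.hstack([crop(s,235,155),crop(t,215,155)]))
cv2.imwrite("pics/stand.png",np.hstack([crop(s,375,308),crop(t,390,185)]))
E
```

```text
(no output)
```

View pics/rack.png

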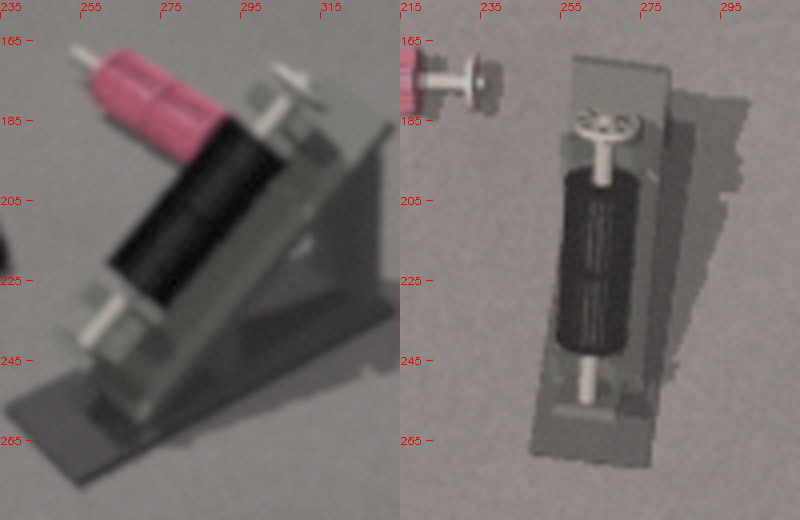

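View pics/stand.png

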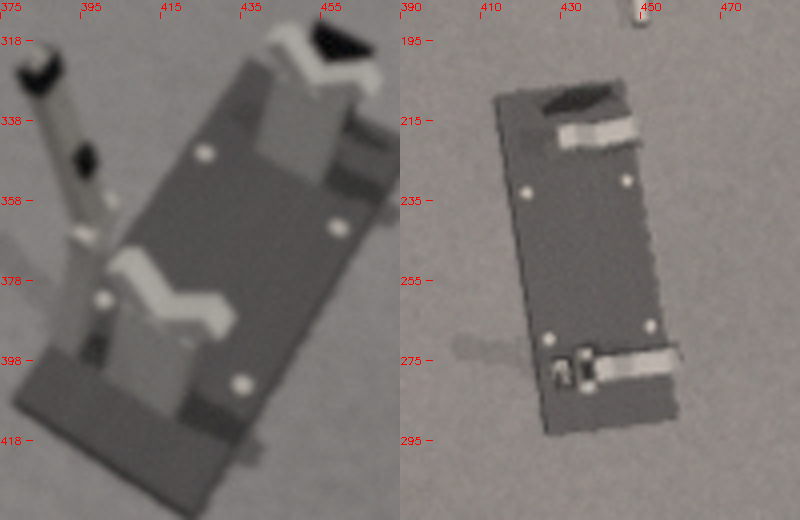

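```bash
cat > h.py <<'E'
import numpy as np, cv2
from cell import read_state,cams
from scipy.optimize import least_squares
from scipy.spatial.transform import Rotation as Ro
def proj(n,X):
    c=cams.get_calibration(n); f=240/np.tan(np.radians(c["vertical_fov"]/2))
    p=np.asarray(X)@c["R"].T+c["t"]; return f*p[:,:2]/p[:,2:]+[c["cx"],c["cy"]]
def pose(P,X): # P=x,y,yaw
    return np.asarray(X)@Ro.from_euler('z',P[2]).as_matrix().T+[P[0],P[1],0]
def fit(obs,p0):
    def r(P): return np.concatenate([(proj(n,pose(P,[X]))-uv).ravel() for n,X,uv in obs])
    s=least_squares(r,p0,loss='soft_l1'); return s.x,r(s.x).reshape(-1,2)
E
python3 - <<'E'
from h import *
c,s=np.cos(np.radians(35)),np.sin(np.radians(35))
ax=lambda d,:[d*c,0,118+d*s]
np.set_printoptions(precision=2,suppress=True)
rack=[("side",ax(-100),(256.5,240)),("side",ax(92),(308,174)),("side",ax(0),(284.2,207.8)),
("side",[-120,40,0],(236.25,258)),("side",[-120,-40,0],(255,276.75)),("side",[120,-40,0],(333.75,232)),
("top",ax(92),(266.5,186)),("top",ax(-100),(261.5,255.7)),("top",ax(0),(264.3,220.3)),
("top",[-120,40,4],(247.5,268.2)),("top",[-120,-40,4],(277.5,271.7))]
st=[("side",[-117.5,45,10],(378,408)),("side",[-117.5,-45,0],(423.75,438)),("side",[-75,0,76.5],(415.5,384.5)),("side",[75,0,76.5],(453.7,326.7)),
("top",[117.5,45,10],(414,209.2)),("top",[117.5,-45,10],(445.7,205.5)),("top",[-117.5,-45,10],(459.5,289.5)),("top",[-117.5,45,10],(426.7,293.5)),("top",[75,0,86],(439.5,218.2))]
for o,p0 in ((rack,[520,150,0]),(st,[500,-250,0])):
    P,r=fit(o,p0); print(P,np.degrees(P[2])); print(r.round(1).tolist())
    if o is st: K=P
# keeper tip: angle a in plane x=-75
def r(a): 
    X=[[-75,38-d*np.cos(a[0]),103+d*np.sin(a[0])] for d in (85,)]
    return np.r_[(proj("side",pose(K,X))-[385,326.5]).ravel(),(proj("top",pose(K,X))-[430.5,278.5]).ravel()]
q=least_squares(r,[1.7]);print(q.x,q.fun)
print(pose(K,[[-75,38-85*np.cos(q.x[0]),103+85*np.sin(q.x[0])]]))
E
```

```text
[571.3  235.52  -0.09] -4.924187364737785
[[0.2, 1.7], [1.3, 2.4], [-0.1, -0.1], [-0.2, 0.7], [0.2, 0.8], [0.1, 0.8], [-1.6, -0.4], [0.0, -1.3], [-1.1, -0.4], [-0.3, 0.3], [-0.8, 0.1]]
[ 519.22 -225.63    0.15] 8.571280119609971
[[-0.2, -0.0], [-0.8, 2.5], [1.8, -0.3], [1.2, -0.6], [-0.8, -0.1], [-0.3, -0.4], [-0.0, 0.8], [-0.1, 1.0], [-0.2, -0.5]]
[1.99] [ 0.73 -1.29 -0.62 -0.68]
[[ 434.22 -164.89  180.58]]
```

Confirmed: the black rotor is in the rack with its disc at the upper end, disc at side (308,174) and tail at side (256,240). The stand's keeper is open at about 1.99 rad, with its tip at side (385,326). Now a helper that gives shifts in tool axes.

```bash
cat >> h.py <<'E'
RACK=[571.3,235.52,-0.0859]; STAND=[519.22,-225.63,0.1496]
def to(x,y,z,yawdeg):
    s=read_state(); R=Ro.from_euler('xyz',s["eef_rot"]).as_matrix()
    d=R.T@(np.array([x,y,z])-s["eef_pos"])/1000
    t=-((yawdeg-np.degrees(s["eef_rot"][2])+180)%360-180)
    print("shift",d.round(4),"turn",round(t,1),"clock",round(s["clock"],2),"F",s["wrist_force"].round(1),"pos",s["eef_pos"].round(1),"rpy",np.degrees(s["eef_rot"]).round(1),"gap",round(s["finger_gap"],1))
E
python3 -c "
from h import *
to(571.3,235.5,215,175.1)"
```

```text
shift [-0.5034 -0.1913 -0.0019] turn -8.2 clock 0.1 F [-0.4  0.2 -0.8] pos [124.1 535.6 213. ] rpy [-179.9   -0.   166.9] gap 94.2
```

```bash
python3 -m handwheel '[[-0.05,-0.02,-0.01,-2],[-0.105,-0.04,-0.01,-4],[-0.16,-0.06,-0.01,-6],[-0.215,-0.08,-0.01,-8],[-0.27,-0.10,-0.01,-8]]' 0 ; python3 -c "
from h import *
to(571.3,235.5,215,175.1)"
```

```text
clock: 0.72
eef_pos: [365.9, 375.9, 222.9]
eef_rot: [-3.14, -0.0, 3.054]
wrist_force: [0.2, 0.8, -0.5]
finger_gap: 93.6
shift [-0.2169 -0.1219  0.008 ] turn -0.1 clock 0.72 F [ 0.2  0.8 -0.5] pos [365.9 375.9 222.9] rpy [-179.9   -0.   175. ] gap 93.6
```

```bash
python3 -m handwheel '[[-0.05,-0.03,0,0],[-0.105,-0.06,0,0],[-0.16,-0.09,0,0],[-0.215,-0.12,0.005,0],[-0.217,-0.122,0.008,0]]' >/dev/null; python3 -m handwheel '[[0,0,0,0],[0,0,0,0]]'; python3 - <<'E'
from h import *
to(571.3,235.5,107,175.1)
s=cams.camera("side");t=cams.camera("top")
f=lambda im,x,y:cv2.resize(im[y:y+130,x:x+100,::-1],None,fx=4,fy=4,interpolation=cv2.INTER_CUBIC)
cv2.imwrite("pics/hover.png",np.hstack([f(s,235,125),f(t,215,155)]))
E
```

```text
clock: 1.6
eef_pos: [572.7, 233.3, 213.5]
eef_rot: [-3.139, -0.002, 3.051]
wrist_force: [-0.1, -0.7, 0.5]
finger_gap: 93.9
shift [0.0014 0.0023 0.1065] turn -0.3 clock 1.6 F [-0.1 -0.7  0.5] pos [572.7 233.3 213.5] rpy [-1.799e+02 -1.000e-01  1.748e+02] gap 93.9
```

View pics/hover.png

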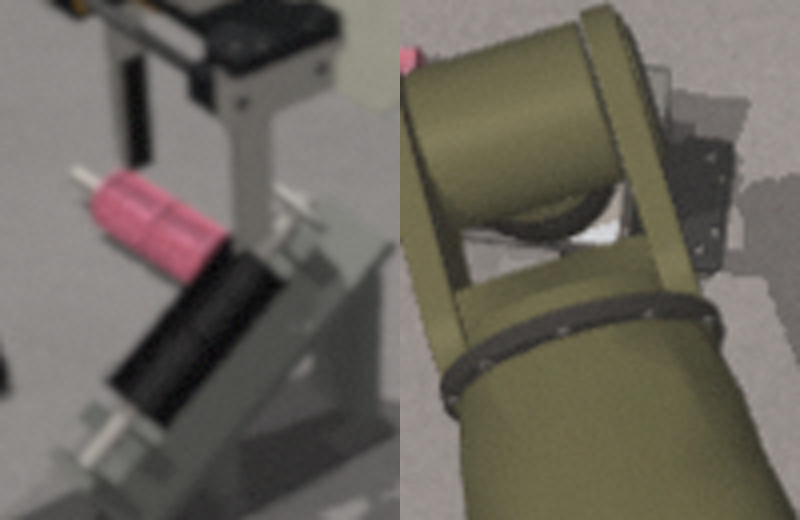

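The hover view shows the open fingers straddling the drum, near finger tip at side ~(297,184) and far tip at ~(270,165). Next I descend and grip.

```bash
python3 -m handwheel '[[0.001,0.002,0.03,0],[0.001,0.002,0.06,0],[0.001,0.002,0.085,0],[0.001,0.002,0.1,0],[0.001,0.002,0.1065,0]]'; python3 -m handwheel '[[0,0,0,0],[0,0,0,0]]'; python3 -c "
from h import *
to(571.3,235.5,107,175.1)"
```

```text
clock: 2.33
eef_pos: [571.6, 235.7, 107.2]
eef_rot: [-3.14, -0.002, 3.052]
wrist_force: [0.2, 0.2, 0.2]
finger_gap: 94.0
clock: 2.58
eef_pos: [572.0, 235.9, 108.1]
eef_rot: [-3.14, -0.0, 3.052]
wrist_force: [0.1, -0.0, 0.2]
finger_gap: 93.8
shift [ 0.0006 -0.0005  0.0011] turn -0.2 clock 2.58 F [ 0.1 -0.   0.2] pos [572.  235.9 108.1] rpy [-179.9   -0.   174.9] gap 93.8
```

```bash
python3 -m handwheel '[[0,0,0,0],[0,0,0,0],[0,0,0,0],[0,0,0,0],[0,0,0,0]]' 1 20; python3 -m handwheel '[[0,0,0,0],[0,0,0,0],[0,0,0,0]]'
```

```text
clock: 3.2
eef_pos: [571.9, 235.8, 108.0]
eef_rot: [-3.14, -0.0, 3.052]
wrist_force: [-1.4, -10.5, 1.9]
finger_gap: 47.1
clock: 3.58
eef_pos: [571.9, 235.0, 108.0]
eef_rot: [-3.139, -0.001, 3.052]
wrist_force: [-1.6, -5.4, 1.5]
finger_gap: 45.1
```

```bash
python3 -m handwheel '[[0.004,0,-0.006,0],[0.010,0,-0.0143,0],[0.018,0,-0.0257,0],[0.028,0,-0.04,0],[0.04,0,-0.0571,0]]' 1 30; python3 -m handwheel '[[0,0,-0.03,0],[0,0,-0.06,0],[0,0,-0.06,0],[0,0,-0.06,0]]';python3 - <<'E'
from h import *
s=cams.camera("side")
cv2.imwrite("pics/lift.png",cv2.resize(s[70:270,190:390,::-1],None,fx=3,fy=3,interpolation=cv2.INTER_CUBIC))
E
```

```text
clock: 4.2
eef_pos: [531.3, 238.9, 166.4]
eef_rot: [-3.139, -0.001, 3.052]
wrist_force: [0.1, 0.3, -1.9]
finger_gap: 45.3
clock: 4.7
eef_pos: [530.8, 239.0, 225.3]
eef_rot: [-3.138, -0.002, 3.052]
wrist_force: [-0.5, -0.4, -3.6]
finger_gap: 45.6
```

View pics/lift.png

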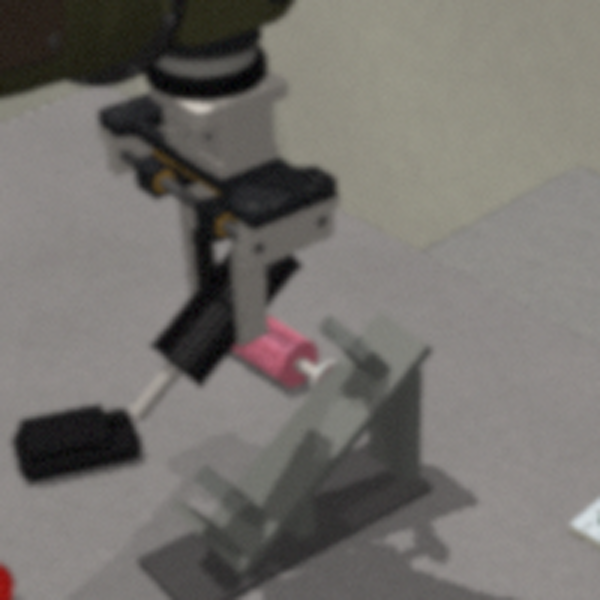

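The rotor is held at its 35° slope, tail at crop (135,413), disc end behind the finger, and the rack is empty. The tool can't tilt, so I'll level the rotor by pressing it gently onto a free patch of bench near (440,100), letting it pivot between the pads until the drum lies flat.

```bash
python3 -c "
from h import *
to(440,100,120,175.1)"
```

```text
shift [ 0.0777 -0.1461  0.1057] turn -0.2 clock 4.75 F [-0.3 -0.3 -3.7] pos [530.7 238.9 225. ] rpy [-1.798e+02 -1.000e-01  1.749e+02] gap 45.2
```

```bash
python3 -m handwheel '[[0.02,-0.036,0,0],[0.04,-0.073,0.02,0],[0.06,-0.11,0.05,0],[0.078,-0.146,0.08,0],[0.078,-0.146,0.105,0]]' 1 20; python3 -m handwheel '[[0,0,0.02,0],[0,0,0.04,0],[0,0,0.06,0],[0,0,0.06,0]]'; python3 -m handwheel '[[0,0,0.008,0],[0,0,0.016,0],[0,0,0.024,0],[0,0,0.024,0]]'
```

```text
clock: 5.38
eef_pos: [437.9, 98.5, 118.9]
eef_rot: [-3.137, -0.005, 3.05]
wrist_force: [1.6, 0.6, -2.1]
finger_gap: 45.5
clock: 5.88
eef_pos: [436.2, 98.0, 57.3]
eef_rot: [-3.136, -0.009, 3.05]
wrist_force: [1.0, 0.8, -2.9]
finger_gap: 45.6
clock: 6.38
eef_pos: [435.4, 97.9, 32.6]
eef_rot: [-3.136, -0.01, 3.05]
wrist_force: [-0.4, 0.4, -1.7]
finger_gap: 45.7
```

```bash
python3 -m handwheel '[[0,0,0.006,0],[0,0,0.012,0],[0,0,0.017,0],[0,0,0.017,0]]'; python3 -m handwheel '[[0,0,0.002,0],[0,0,0.003,0],[0,0,0.003,0]]';  python3 - <<'E'
from h import *
s=cams.camera("side")
print(proj("side",[[435,98,23]]))
cv2.imwrite("pics/level.png",cv2.resize(s[150:350,120:320,::-1],None,fx=3,fy=3,interpolation=cv2.INTER_CUBIC))
E
```

```text
clock: 6.88
eef_pos: [434.9, 97.8, 15.3]
eef_rot: [-3.136, -0.011, 3.05]
wrist_force: [1.6, -0.6, 0.0]
finger_gap: 45.6
clock: 7.25
eef_pos: [435.0, 97.8, 12.5]
eef_rot: [-3.136, -0.011, 3.05]
wrist_force: [1.5, -0.2, 5.9]
finger_gap: 45.2
[[281.75932367 299.85170381]]
```

View pics/level.png

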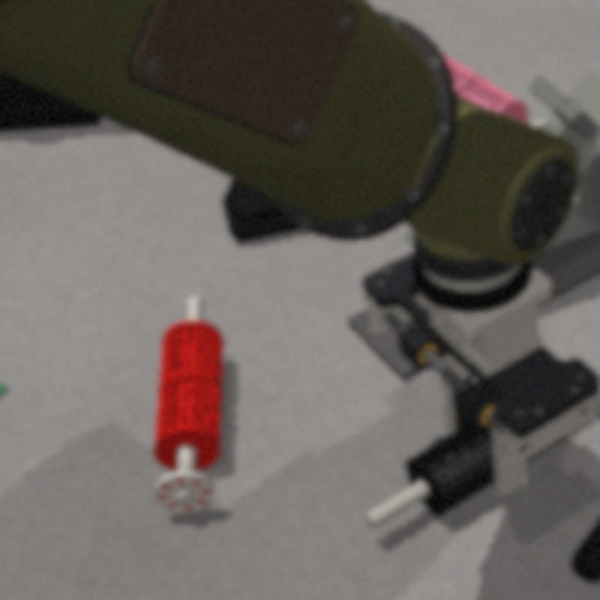

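The drum lies nearly flat: tail at crop (372,517), drum at (450,475). One more light press, then a firmer grip and lift.

```bash
python3 -m handwheel '[[0,0,0.001,0],[0,0,0.002,0],[0,0,0.002,0],[0,0,0.002,0]]'; python3 -m handwheel '[[0,0,0,0],[0,0,0,0],[0,0,0,0]]' 1 45; python3 -m handwheel '[[0,0,-0.02,0],[0,0,-0.06,0],[0,0,-0.12,0],[0,0,-0.18,0],[0,0,-0.23,0]]';python3 -m handwheel '[[0,0,-0.02,0],[0,0,-0.03,0],[0,0,-0.03,0]]'; python3 -c "
from h import *
p=pose(STAND,[[0,0,0]])[0];print(p)
to(p[0],p[1],280,188.57)
s=read_state();print(s['joints'].round(2))"
```

```text
clock: 7.8
eef_pos: [435.5, 97.7, 11.9]
eef_rot: [-3.136, -0.009, 3.05]
wrist_force: [-4.8, -2.2, 25.9]
finger_gap: 45.3
clock: 8.18
eef_pos: [435.3, 97.7, 12.1]
eef_rot: [-3.136, -0.01, 3.05]
wrist_force: [0.1, -0.7, 8.6]
finger_gap: 45.2
clock: 8.8
eef_pos: [437.1, 98.9, 243.8]
eef_rot: [-3.136, -0.01, 3.05]
wrist_force: [0.9, -0.5, -3.1]
finger_gap: 45.0
clock: 9.18
eef_pos: [437.3, 99.0, 273.0]
eef_rot: [-3.136, -0.011, 3.05]
wrist_force: [0.7, -0.1, -3.1]
finger_gap: 45.3
[ 519.22 -225.63    0.  ]
shift [-0.1112 -0.3158 -0.0063] turn -13.8 clock 9.18 F [ 0.7 -0.1 -3.1] pos [437.3  99.  273. ] rpy [-179.7   -0.7  174.8] gap 45.3
[ 0.14  0.03  1.69 -0.    1.43 -1.34]
```

```bash
python3 -m handwheel '[[-0.015,-0.045,-0.006,-3],[-0.035,-0.1,-0.006,-6],[-0.055,-0.155,-0.006,-9],[-0.075,-0.21,-0.006,-12],[-0.095,-0.265,-0.006,-13.8]]'>/dev/null; python3 -c "
from h import *
to(519.2,-225.6,280,188.57)"
```

```text
shift [-0.0039 -0.0514 -0.0022] turn 0.1 clock 9.8 F [ 0.9  0.7 -2.7] pos [ 507.6 -175.4  277.8] rpy [-179.9   -0.8 -171.4] gap 44.9
```

```bash
python3 -m handwheel '[[-0.002,-0.03,-0.002,0],[-0.004,-0.0515,-0.002,0],[-0.004,-0.0515,-0.002,0],[-0.004,-0.0515,-0.002,0]]'; python3 -m handwheel '[[0,0,0,0],[0,0,0,0]]'; python3 - <<'E'
from h import *
to(519.2,-225.6,280,188.57)
s=cams.camera("side");t=cams.camera("top")
cv2.imwrite("pics/side1.png",s[:,:,::-1]);cv2.imwrite("pics/top1.png",t[:,:,::-1])
print(proj("side",pose(STAND,[[0,0,291],[92,0,291],[-100,0,291]])),proj("top",pose(STAND,[[0,0,291],[92,0,291],[-100,0,291]])))
f=lambda im,x,y:cv2.resize(im[y:y+130,x:x+100,::-1],None,fx=4,fy=4,interpolation=cv2.INTER_CUBIC)
cv2.imwrite("pics/above.png",np.hstack([cv2.resize(s[200:440,350:535,::-1],None,fx=2.5,fy=2.5,interpolation=cv2.INTER_CUBIC),cv2.resize(t[170:330,390:520,::-1],(337,600*0+600) if 0 else None,fx=2.5,fy=3.75)]))
E
```

```text
clock: 10.3
eef_pos: [519.0, -225.1, 278.7]
eef_rot: [-3.141, -0.016, -2.991]
wrist_force: [-0.6, 0.0, -3.5]
finger_gap: 45.2
clock: 10.55
eef_pos: [519.0, -224.5, 278.7]
eef_rot: [-3.141, -0.016, -2.99]
wrist_force: [-0.1, 0.1, -4.0]
finger_gap: 45.1
shift [ 0.     -0.0012 -0.0013] turn 0.1 clock 10.55 F [-0.1  0.1 -4. ] pos [ 519.  -224.5  278.7] rpy [-180.    -0.9 -171.3] gap 45.1
[[461.85288641 269.5863621 ]
 [485.83952632 235.95771424]
 [431.11517991 312.67983043]] [[470.93908422 236.54358599]
 [463.73262222 194.49555376]
 [478.96974981 283.40065469]]
```

View pics/above.png

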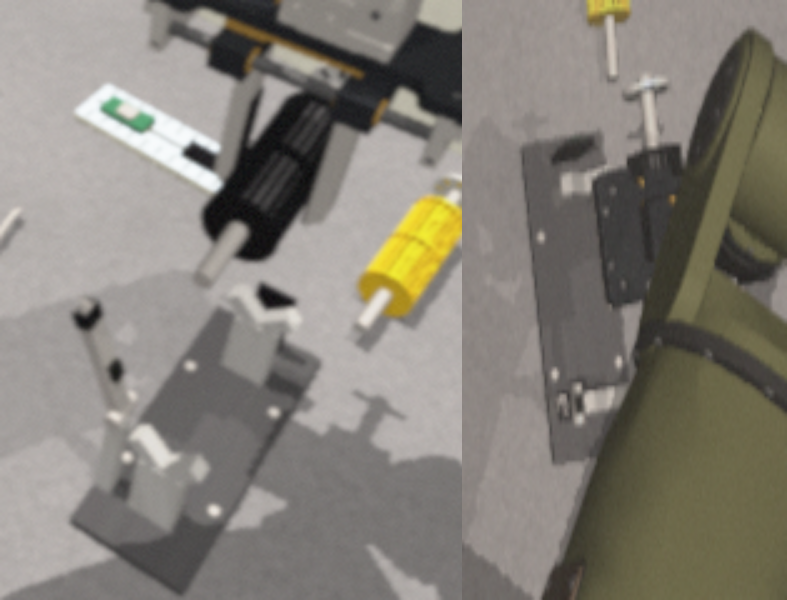

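```bash
python3 - <<'E'
from h import *
K=STAND; z0=289.6
obs=[("side",-100,(432.8,310.8)),("side",-55,(444.4,291.2)),("top",92,(463.6,193.2))]
def X(q,d): # q: along, lateral, pitch
    return pose(K,[[q[0]+d*np.cos(q[2]),q[1],z0+d*np.sin(q[2])]])
r=lambda q:np.concatenate([(proj(n,X(q,d))-uv).ravel() for n,d,uv in obs])
s=least_squares(r,[0,0,0]);print(s.x,np.degrees(s.x[2]),s.fun)
t=cams.get_calibration("top");sd=cams.get_calibration("side")
print("residual at q=0",r([0,0,0]).round(2))
E
```

```text
[ 3.06460548  0.68579185 -0.01257098] -0.7202643676838448 [-1.1353937   0.26628037  1.6320144  -0.07809285 -0.79600733  0.20739097]
residual at q=0 [-1.85  2.54  1.05  1.8  -0.08  1.43]
```

```bash
python3 - <<'E'
from h import *
for h in (150,180,200,220,240,260): print(h, proj("side",[[435,98,12+h]]).round(), proj("side",[[435-86,98-20,12+h]]).round(), "top@above",proj("top",[[519,-225,279+h]]).round(),proj("top",pose(STAND,[[-75,47,279+h]])).round())
E
```

```text
150 [[278. 253.]] [[250. 281.]] top@above [[496. 227.]] [[478. 271.]]
180 [[277. 241.]] [[248. 270.]] top@above [[503. 225.]] [[484. 270.]]
200 [[277. 233.]] [[247. 262.]] top@above [[507. 223.]] [[488. 270.]]
220 [[276. 225.]] [[246. 254.]] top@above [[512. 222.]] [[493. 269.]]
240 [[275. 217.]] [[244. 245.]] top@above [[517. 220.]] [[498. 268.]]
260 [[275. 208.]] [[243. 236.]] top@above [[523. 218.]] [[503. 268.]]
```

```bash
python3 -m handwheel '[[0.003,-0.001,0.04,0],[0.003,-0.001,0.09,0],[0.003,-0.001,0.14,0],[0.003,-0.001,0.17,0],[0.003,-0.001,0.183,0]]'; python3 -m handwheel '[[0,0,0,0],[0,0,0,0]]'; python3 - <<'E'
from h import *
to(519.2,-225.6,74,188.57)
s=cams.camera("side");t=cams.camera("top")
cv2.imwrite("pics/side2.png",s[:,:,::-1]);cv2.imwrite("pics/top2.png",t[:,:,::-1])
g=lambda im,x,y,w,h,f:cv2.resize(im[y:y+h,x:x+w,::-1],None,fx=f,fy=f,interpolation=cv2.INTER_CUBIC)
cv2.imwrite("pics/near.png",np.hstack([g(s,375,280,110,150,4),g(t,400,180,60,100,6)]))
E
```

```text
clock: 11.28
eef_pos: [512.9, -226.4, 94.5]
eef_rot: [3.141, -0.018, -2.99]
wrist_force: [0.3, 0.1, -2.1]
finger_gap: 45.2
clock: 11.52
eef_pos: [513.5, -226.6, 95.8]
eef_rot: [-3.141, -0.016, -2.99]
wrist_force: [1.1, 0.3, -2.2]
finger_gap: 45.1
shift [-0.0061  0.0002  0.0217] turn 0.1 clock 11.53 F [ 1.1  0.3 -2.2] pos [ 513.5 -226.6   95.8] rpy [-180.    -0.9 -171.3] gap 45.1
```

View pics/near.png

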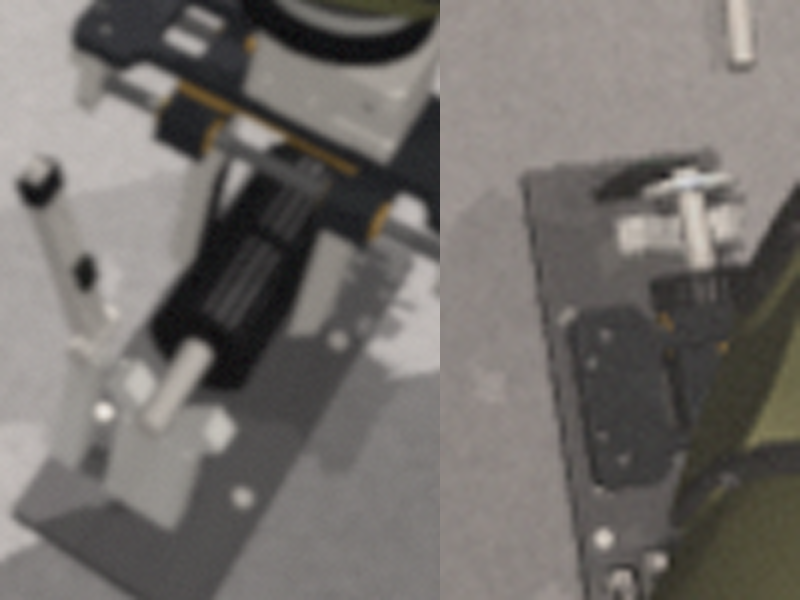

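```bash
python3 - <<'E'
from h import *
K=STAND; z0=106.7
obs=[("side",-100,(414.2,385.7)),("side",-55,(424.5,367)),("top",92,(441.2,210.7))]
def X(q,d): return pose(K,[[q[0]+d*np.cos(q[2]),q[1],z0+d*np.sin(q[2])]])
r=lambda q:np.concatenate([(proj(n,X(q,d))-uv).ravel() for n,d,uv in obs])
s=least_squares(r,[0,0,0]);print(s.x,s.fun.round(2)); print(r([0,0,0]).round(2))
# far plate top strip & sensor shadow in top view
print(proj("top",pose(K,[[75,0,90],[82,-18,94.5],[68,-18,94.5],[102,-20,76],[102,20,76],[117,45,10]])).round(1))
E
```

```text
[-2.495343   -1.67205796 -0.03417452] [-1.08  0.23  1.38 -0.28 -0.34  0.25]
[-1.58 -0.3   0.98 -1.21 -0.81 -0.87]
[[439.7 217.4]
 [446.6 213.6]
 [447.5 219. ]
 [444.1 207.3]
 [429.  209.1]
 [413.3 209.2]]
```

```bash
python3 -m handwheel '[[-0.0015,0,0,0],[-0.003,0.001,0.004,0],[-0.003,0.001,0.009,0],[-0.003,0.001,0.014,0],[-0.003,0.001,0.018,0]]' 1 25; python3 -m handwheel '[[0,0,0,0],[0,0,0,0]]'; python3 -c "
from h import *
to(516,-225.6,74,188.57)"
```

```text
clock: 12.25
eef_pos: [515.8, -225.2, 77.2]
eef_rot: [-3.141, -0.016, -2.99]
wrist_force: [-0.7, 0.2, -3.1]
finger_gap: 45.5
clock: 12.5
eef_pos: [515.8, -225.2, 77.2]
eef_rot: [-3.141, -0.016, -2.99]
wrist_force: [0.8, -0.1, -2.8]
finger_gap: 45.2
shift [-0.0002 -0.0004  0.0032] turn 0.1 clock 12.5 F [ 0.8 -0.1 -2.8] pos [ 515.8 -225.2   77.2] rpy [-180.    -0.9 -171.3] gap 45.2
```

Not touching yet; lower in small steps, watching force.

```bash
python3 -m handwheel '[[0,0,0.001,0],[0,0,0.0015,0],[0,0,0.0015,0]]'; python3 -m handwheel '[[0,0,0.001,0],[0,0,0.0015,0],[0,0,0.0015,0]]';  python3 -m handwheel '[[0,0,0.001,0],[0,0,0.001,0]]'
```

```text
clock: 12.88
eef_pos: [515.8, -225.3, 75.7]
eef_rot: [-3.141, -0.016, -2.99]
wrist_force: [0.4, -0.1, -3.2]
finger_gap: 45.3
clock: 13.25
eef_pos: [515.9, -225.3, 74.4]
eef_rot: [-3.141, -0.016, -2.99]
wrist_force: [-0.3, 0.1, 0.4]
finger_gap: 45.5
clock: 13.5
eef_pos: [516.0, -225.6, 74.1]
eef_rot: [-3.14, -0.015, -2.991]
wrist_force: [-3.4, 0.3, 5.7]
finger_gap: 45.7
```

Contact came at the expected height, TCP 74.4 against 74 planned. I check the seating before letting go.

```bash
python3 - <<'E'
from h import *
s=cams.camera("side");t=cams.camera("top")
g=lambda im,x,y,w,h,f:cv2.resize(im[y:y+h,x:x+w,::-1],None,fx=f,fy=f,interpolation=cv2.INTER_CUBIC)
cv2.imwrite("pics/seated.png",np.hstack([g(s,385,290,100,150,4),g(t,420,195,40,60,10)]))
P=lambda n,d,z=85:proj(n,pose(STAND,[[d,0,z]])).round(1).tolist()
print("top disc",P("top",92),"plate edge 82",P("top",82,94.5),"sensor 102",P("top",102,76),"plate 68",P("top",68,94.5))
print("side tail",P("side",-100),"drum end",P("side",-55))
E
```

```text
top disc [[438.1, 211.3]] plate edge 82 [[439.7, 214.5]] sensor 102 [[436.6, 208.2]] plate 68 [[440.6, 219.8]]
side tail [[410.8, 392.4]] drum end [[423.5, 372.9]]
```

View pics/seated.png

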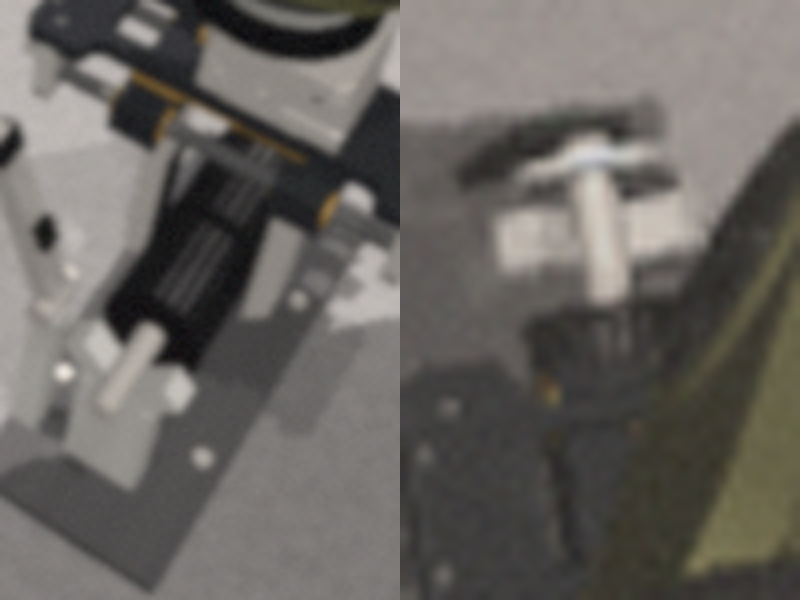

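```bash
python3 - <<'E'
from h import *
t=cams.camera("top").astype(np.float32).mean(2)
t=np.mean([t]+[cams.camera("top").astype(np.float32).mean(2) for _ in range(5)],0).astype(np.float32)
xs=np.arange(58,118,2.)
print(xs.astype(int))
for y,z in ((22,94.5),(17,93.5),(14,90.5),(-14,90.5),(-18,94.5),(16,85),(12,85),(-12,85),(-16,85),(0,105),(0,91)):
    uv=proj("top",pose(STAND,np.c_[xs,0*xs+y,0*xs+z])).astype(np.float32)
    print(y,z,cv2.remap(t,uv[:,:1],uv[:,1:],cv2.INTER_LINEAR).ravel().round().astype(int))
E
```

```text
[ 58  60  62  64  66  68  70  72  74  76  78  80  82  84  86  88  90  92
  94  96  98 100 102 104 106 108 110 112 114 116]
22 94.5 [ 93  93  97 108 127 155 177 180 180 180 182 168 133 101  99  98  93  79
  62  51  51  60  77  96 114 132 148 148 148 148]
17 93.5 [ 92  93  93  92 107 133 163 165 167 172 177 167 132  95  78  92 126 132
 103  52  50  55  64  81 111 135 148 149 150 151]
14 90.5 [ 88  93  94  94 106 126 153 157 160 163 165 155 126  96  76  89 126 148
 138  65  53  54  60  72 104 131 148 149 151 152]
-14 90.5 [ 92  96  89  85 119 159 185 192 191 192 186 169 127  93  79  84 111 151
 158 136  97  96  98 103 114 136 146 148 148 150]
-18 94.5 [ 65  79  84  97 120 156 178 185 186 186 185 170 134  95  97 114 130 143
 142 127 117 114 113 120 130 141 149 150 150 151]
16 85 [ 92  92  93  96 103 128 157 172 173 177 183 179 162 115  91  92 108 129
 108  74  49  51  57  69  90 118 139 148 149 151]
12 85 [ 85  93  94  94 101 117 144 154 159 163 165 158 138 105  80  85 111 148
 151  95  56  52  57  65  88 120 144 149 150 152]
-12 85 [ 82  97  90  92 116 153 188 192 192 192 191 176 132  86  81  85 110 150
 190 151 104  71  69  78  99 125 147 147 148 149]
-16 85 [ 85  97  92  83 107 143 180 191 192 191 190 180 144 105  79  78 100 133
 162 147 113  97  98 100 109 126 144 148 148 149]
0 105 [129 141 153 161 167 169 172 172 172 174 168 158 146 133 120 134 162 198
 168 128  91  64  83 111 134 149 149 148 149 150]
0 91 [163 178 182 187 193 197 200 201 199 196 195 195 196 198 200 192 179 174
 204 194 161 112  71  79 100 124 145 148 148 148]
```

Image profiles from the top view put the far V-plate at x = 67.5–82.5 (nominal 68–82) and the disc centred at about x = 92, so it stands midway. Next I ease the grip and release.

```bash
python3 -m handwheel '[[0,0,-0.0003,0],[0,0,-0.0003,0],[0,0,-0.0003,0]]' 1 4; python3 -m handwheel '[[0,0,0,0],[0,0,0,0],[0,0,0,0],[0,0,0,0],[0,0,0,0]]' 0 ;python3 -m handwheel '[[0,0,0,0],[0,0,0,0],[0,0,0,0]]'
```

```text
clock: 14.28
eef_pos: [516.0, -225.5, 74.2]
eef_rot: [-3.141, -0.016, -2.991]
wrist_force: [-0.2, 0.0, -1.4]
finger_gap: 46.0
clock: 14.9
eef_pos: [516.0, -225.5, 74.2]
eef_rot: [-3.141, -0.016, -2.991]
wrist_force: [-0.5, -1.1, -0.1]
finger_gap: 92.1
clock: 15.28
eef_pos: [516.0, -225.5, 74.3]
eef_rot: [-3.141, -0.016, -2.991]
wrist_force: [-0.4, 0.2, -0.3]
finger_gap: 93.9
```

```bash
python3 -m handwheel '[[0,0,-0.02,0],[0,0,-0.06,0],[0,0,-0.11,0],[0,0,-0.16,0],[0,0,-0.2,0]]'; python3 - <<'E'
from h import *
s=read_state();print(s['joints'].round(2))
# pushing point on the keeper, at 70 mm from hinge
to(*pose(STAND,[[-75,100,260]])[0],188.57)
E
```

```text
clock: 15.9
eef_pos: [519.1, -224.8, 276.5]
eef_rot: [-3.14, -0.014, -2.99]
wrist_force: [0.7, -0.5, -0.4]
finger_gap: 93.7
[-0.47  0.3   1.37 -0.01  1.48 -2.19]
shift [0.0746 0.0993 0.0174] turn 0.1 clock 15.9 F [ 0.7 -0.5 -0.4] pos [ 519.1 -224.8  276.5] rpy [-179.9   -0.8 -171.3] gap 93.7
```

Released and clear. Close the fingers, go to the keeper's +y side, then descend.

```bash
python3 -m handwheel '[[0.02,0.025,0,0],[0.04,0.055,0,0],[0.06,0.085,0,0],[0.075,0.11,0,0],[0.0755,0.112,0,0]]' 1 30; python3 -m handwheel '[[0,0,0,0],[0,0,0,0],[0,0,0,0]]'; python3 - <<'E'
from h import *
to(*pose(STAND,[[-75,112,168]])[0],188.57)
E
```

```text
clock: 16.52
eef_pos: [427.1, -124.7, 277.9]
eef_rot: [-3.139, -0.013, -2.99]
wrist_force: [1.0, 0.2, 0.1]
finger_gap: 47.3
clock: 16.9
eef_pos: [427.3, -125.1, 277.7]
eef_rot: [-3.139, -0.014, -2.99]
wrist_force: [0.1, 1.1, 0.4]
finger_gap: 17.1
shift [-0.0024 -0.0009  0.1097] turn 0.1 clock 16.9 F [0.1 1.1 0.4] pos [ 427.3 -125.1  277.7] rpy [-179.9   -0.8 -171.3] gap 17.1
```

```bash
python3 -m handwheel '[[0,0,0,0],[-0.001,0,0.03,0],[-0.001,0,0.06,0],[-0.002,-0.001,0.09,0],[-0.0024,-0.001,0.11,0]]'; python3 -m handwheel '[[0,0,0,0],[0,0,0,0]]'; python3 - <<'E'
from h import *
to(*pose(STAND,[[-75,50.5,168]])[0],188.57)
s=cams.camera("side")
cv2.imwrite("pics/keep0.png",s[:,:,::-1])
E
```

```text
clock: 17.52
eef_pos: [428.1, -126.2, 166.3]
eef_rot: [-3.14, -0.015, -2.99]
wrist_force: [0.0, -0.2, -0.1]
finger_gap: 0.4
clock: 17.77
eef_pos: [428.4, -126.4, 167.0]
eef_rot: [-3.14, -0.014, -2.99]
wrist_force: [-0.0, -0.2, 1.2]
finger_gap: 0.5
shift [ 0.0001 -0.0612 -0.0008] turn 0.1 clock 17.77 F [-0.  -0.2  1.2] pos [ 428.4 -126.4  167. ] rpy [-179.9   -0.8 -171.3] gap 0.5
```

```bash
python3 -m handwheel '[[0,-0.012,0,0],[0,-0.025,0,0],[0,-0.037,0,0],[0,-0.05,0,0],[0,-0.061,0,0]]'; python3 - <<'E'
from h import *
for a in (1.3,1.05,.8,.6,.4,.2,0):
    y=38-70*np.cos(a)+6*np.sin(a)+12.5; z=103+70*np.sin(a)+6*np.cos(a)+8
    print(a,round(y,1),round(z,1)); 
to(*pose(STAND,[[-75,y,z]])[0],188.57)
E
```

```text
clock: 18.45
eef_pos: [437.8, -187.6, 167.3]
eef_rot: [-3.139, -0.014, -2.991]
wrist_force: [-1.2, 0.1, -0.2]
finger_gap: 0.6
1.3 37.6 180.1
1.05 20.9 174.7
0.8 6.0 165.4
0.6 -3.9 155.5
0.4 -11.6 143.8
0.2 -16.9 130.8
0 -19.5 117.0
shift [-0.0005 -0.0691  0.0504] turn 0.1 clock 18.45 F [-1.2  0.1 -0.2] pos [ 437.8 -187.6  167.3] rpy [-179.9   -0.8 -171.3] gap 0.6
```

```bash
python3 -m handwheel '[[0,-0.013,0,0],[0,-0.03,0,0],[0,-0.044,0.002,0],[0,-0.054,0.012,0],[0,-0.058,0.016,0]]'; python3 -m handwheel '[[0,0,0,0],[0,0,0,0]]'; python3 - <<'E'
from h import *
to(*pose(STAND,[[-75,-19.5,117]])[0],188.57)
s=cams.camera("side");t=cams.camera("top")
g=lambda im,x,y,w,h,f:cv2.resize(im[y:y+h,x:x+w,::-1],None,fx=f,fy=f,interpolation=cv2.INTER_CUBIC)
cv2.imwrite("pics/keep1.png",np.hstack([g(s,365,290,130,150,4)]))
E
```

```text
clock: 19.08
eef_pos: [446.1, -245.5, 150.4]
eef_rot: [-3.14, -0.015, -2.991]
wrist_force: [-0.0, 1.0, 0.6]
finger_gap: 0.7
clock: 19.32
eef_pos: [446.1, -245.3, 150.4]
eef_rot: [-3.14, -0.015, -2.991]
wrist_force: [0.4, -0.0, -0.8]
finger_gap: 0.4
shift [-0.0007 -0.0109  0.0334] turn 0.1 clock 19.32 F [ 0.4 -0.  -0.8] pos [ 446.1 -245.3  150.4] rpy [-179.9   -0.8 -171.4] gap 0.4
```

View pics/keep1.png

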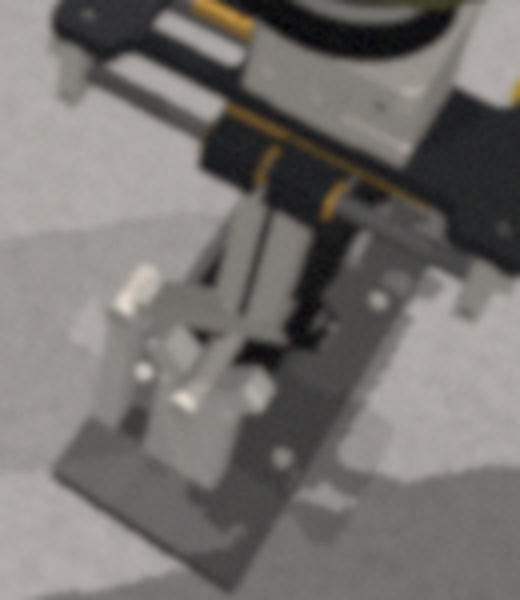

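The keeper is past upright and leaning over the shaft, hinge at crop (140,290) and tip at ~(310,330), with the fingers behind it. Now the last part, pressing down.

```bash
python3 -m handwheel '[[0,-0.003,0.007,0],[0,-0.006,0.014,0],[0,-0.009,0.022,0],[-0.0005,-0.011,0.029,0],[-0.0005,-0.011,0.0325,0]]'; python3 -m handwheel '[[0,0,0.001,0],[0,0,0.002,0],[0,0,0.002,0]]'
```

```text
clock: 20.05
eef_pos: [447.7, -256.3, 117.5]
eef_rot: [-3.14, -0.015, -2.991]
wrist_force: [0.2, -0.8, 1.4]
finger_gap: 0.5
clock: 20.42
eef_pos: [447.8, -256.3, 116.1]
eef_rot: [-3.14, -0.015, -2.991]
wrist_force: [-3.0, 1.2, 6.7]
finger_gap: 0.5
```

```bash
python3 -m handwheel '[[0,0,0.0007,0],[0,0,0.0007,0]]'; python3 -m handwheel '[[0,0,-0.02,0],[0,0,-0.06,0],[0,0,-0.11,0],[0,0,-0.16,0],[0,0,-0.2,0]]'; python3 -m handwheel '[[0.03,0.04,0,0],[0.06,0.08,0,0],[0.09,0.12,0,0],[0.12,0.16,0,0],[0.15,0.2,0,0]]'; python3 - <<'E'
from h import *
s=cams.camera("side");t=cams.camera("top")
g=lambda im,x,y,w,h,f:cv2.resize(im[y:y+h,x:x+w,::-1],None,fx=f,fy=f,interpolation=cv2.INTER_CUBIC)
cv2.imwrite("pics/end.png",np.hstack([g(s,375,290,110,150,4),g(t,405,190,65,120,5)]))
P=lambda n,d,y=0,z=85:proj(n,pose(STAND,[[d,y,z]])).round(1).tolist()
print("keeper tip side/top",P("side",-75,-47,103),P("top",-75,-47,103),"disc top",P("top",92),"tail",P("top",-100),P("side",-100))
t=t.astype(np.float32).mean(2); xs=np.arange(-112,118,2.)
for y,z in ((0,91),(0,105),(16,85),(-16,85)):
    uv=proj("top",pose(STAND,np.c_[xs,0*xs+y,0*xs+z])).astype(np.float32)
    print(y,z,cv2.remap(t,uv[:,:1],uv[:,1:],cv2.INTER_LINEAR).ravel().round().astype(int)[-20 if z!=91 else 0:])
E
```

```text
clock: 20.68
eef_pos: [447.8, -256.3, 116.1]
eef_rot: [-3.139, -0.014, -2.991]
wrist_force: [-3.2, 2.6, 6.5]
finger_gap: 0.8
clock: 21.3
eef_pos: [450.5, -255.3, 318.4]
eef_rot: [-3.138, -0.013, -2.991]
wrist_force: [0.2, -1.0, -0.6]
finger_gap: 0.5
clock: 21.92
eef_pos: [270.8, -79.2, 319.8]
eef_rot: [-3.138, -0.013, -2.991]
wrist_force: [0.7, 0.8, 1.0]
finger_gap: 0.5
keeper tip side/top [[446.0, 391.1]] [[469.1, 272.9]] disc top [[438.1, 211.3]] tail [[450.2, 285.3]] [[410.8, 392.4]]
0 91 [101  95  93  92  96 116 153 176 184 183 185 185 186 188 186 187 187 186
 185 185 185 182 176 173 182 183 184 180 158  84  74  81  84  83  82  84
  88  89  87  85  84  81  77  74  77  83  85  83  82  81  81  78  82  86
  85  75  65  72  80  85  89  88  87  85  83  83  84  85  85  84  85  84
  81  80  75  73  76  82  84  83  80  76  70  87 125 167 184 185 185 186
 187 188 189 187 185 184 184 185 185 188 182 170 166 192 181 150 106  68
  73  93 117 137 139 139 140]
0 105 [152 145 136 131 124 132 153 186 158 124  89  62  81 106 127 141 140 141
 141 142]
16 85 [176 170 153 108  85  85 100 120 100  69  48  49  55  67  87 112 132 140
 141 142]
-16 85 [179 169 137 102  77  74  94 125 153 138 107  93  94  95 104 118 134 138
 140 141]
```

View pics/end.png

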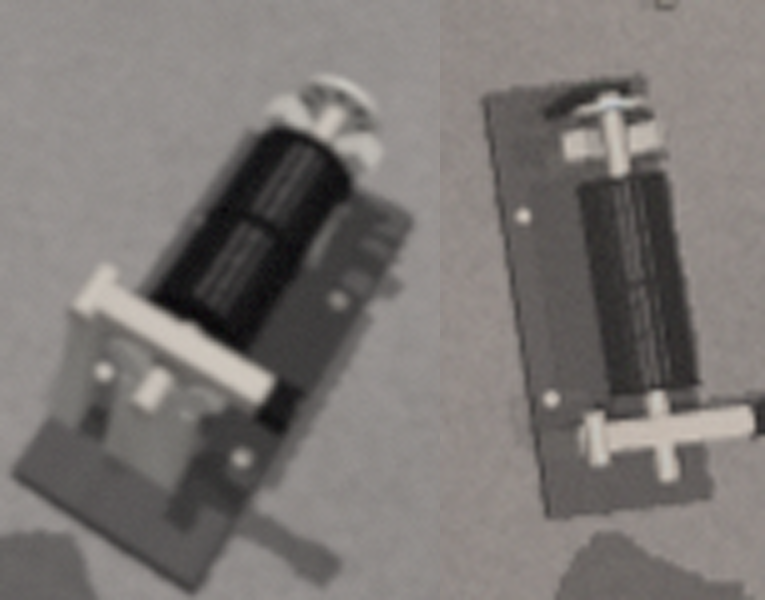

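The end view shows the shaft seated in both notches, with the disc between the V-plate and the sensor plate. The keeper lies level over the shaft, and its tip at crop (288,398) matches the closed prediction of (284,404). The arm is clear, so I hand in.

```bash
python3 -c "
from h import *
from cell import manip
print(read_state()['clock'],manip.sign_off())"
```

```text
the job is handed in; nothing more can be done
22.025 None
```

The rotor is in the test stand with its slotted disc at the sensor plate's end, and the keeper arm is down over the shaft. I handed the job in at 22 s of the 64 s allowed.

- **How I did it:** I lifted the rotor square off the rack. The tool can't tilt, so I levelled the rotor in the grip by pressing the drum flat on clear bench; that press peaked at about 26 N at the wrist. I then lowered it into both notches while holding it, released it, and swung the keeper down with closed fingers.
- **Disc position:** in the top view the disc sits at about x = 92, which is nominal, and the tail at about -101 against -100.
- **Seating:** the notches made contact at TCP height 74.4 against a planned 74. An earlier camera fit suggested 1–2° of tilt in the grip, disc end low. I trusted the flat press on the bench instead, and the seated views look level.
- **Keeper:** it stopped with the fingertips at 108 mm, the height of the closed arm's top. The force was about 6.5 N, and a further 0.7 mm press did not move it. The tip matches the closed position to within 2 pixels.
- **Bystanders and look-alikes:** I did not touch the breadboard, mouse, screwdriver or the coloured rotors, but took no final picture of them. The arm was parked clear, touching nothing.

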